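Fit the sharpening stone into its sloping holder

TASK

Take the wooden offcut out of the recess of the sloping stone holder and put it in the scrap bin. Then lay the large sharpening stone in the recess and press it fully home, so that its top is flush with the holder's face all round. Leave the other things on the bench where they are.

Things in the scene. Friction and masses are not known exactly. Their poses are not given: they have to be found in the camera images.
- holder: the stone holder: fixed wooden stand, its light-wood face sloping 25 deg from level, low edge towards the robot. Face 216 mm (y, level) by 104 mm (up the slope), edges 46 and 90 mm above the bench. Origin: on the bench below the middle of the face; z up, x away from the robot.
- recess: rectangular recess in the holder's sloping face. Origin: centre of its floor. z: square out of the face (25 deg off vertical, leaning towards the robot); x: up the slope, across the recess; y: level, along it. 153 mm long (y), 59 mm wide (x), 28 mm deep: the face is the plane z = 28 mm.
- cheek_a: sprung dark-wood cheek in the recess's +y end wall, rounded above and below; bulges 2.7 mm into the recess, from 7 to 23 mm below the face. With its twin it grips the stone by its ends, which so does not drop in but must be pushed home with about 4 to 15 N. Origin: inside the wall, 15 mm below the face.
- cheek_b: the same sprung cheek in the recess's -y end wall.
- stone: the sharpening stone: plain grey block 150 x 56 x 28 mm, about 0.45 kg, lying flat on the bench to the left or right of the holder. Origin: centre of its underside; y along its length, x across its width, z up. Either end may go either way.
- stone_center (a point): the centre of the sharpening stone, 14 mm above the underside's centre; 14 mm above the recess floor when the stone is fully home.
- offcut: wooden offcut lying in the recess: 34 mm wide (x), 46 mm high (z) over 60 mm of its length (y from -30 to 30 mm), and a 32 mm high step for another 15 mm at the +y end; about 70 g. It lies along the recess, its underside on the recess floor, so it stands 18 mm proud of the face. Origin: centre of the underside of the 60 mm part; axes parallel to the recess's at the start.
- offcut_center (a point): the centre of the offcut's 60 mm part, 23 mm above its underside.
- bin: open plank-wood scrap bin, fixed to the bench on the other side of the holder from the stone: 160 mm (x) by 180 mm (y), 80 mm high outside, walls and floor 6 mm. Origin: centre of its underside, z up.
- slip_stone: small grey slip stone, 105 x 40 x 18 mm, lying flat in front of the holder; too small for the recess. Origin: centre of underside. Bystander.
- bowl: turned wooden bowl, 130 mm across, 60 mm high. Origin: centre of underside. Bystander.
- blank: tapered round wooden blank standing upright, 68 mm across at the foot, 110 mm high. Origin: centre of underside. Bystander.
- mallet: turned carver's mallet of dark wood standing on its head, 80 mm across, 205 mm high. Origin: centre of underside. Bystander.
- billet: squared wooden billet lying flat, 170 x 60 x 55 mm. Origin: centre of underside. Bystander.
- brush: wooden-handled brush lying at the left side of the bench. Origin: underside near its middle. Bystander.
- gouge: turning gouge lying at the right side of the bench, 330 mm long, 28 mm thick, wooden handle and steel shank. Origin: underside near its middle. Bystander.
Mind the look-alikes: they are no part of the job. Of the things like the offcut, leave any that is pink; of the rest the larger one is meant. Leave any red look-alike of the stone alone.

How it is judged:
By the outcome, as a careful person would: the job done as asked, in the order asked, and still so for the second after the job is handed in, with the robot touching nothing.
It also fails if it takes over 72 s, if anything falls off the work surface, if the arm or the gripper's body presses on something with over 40 N, if the wrist force passes 120 N, or if a joint passes its speed limit or range.

ROBOT

A 7-joint arm with a two-finger parallel gripper is mounted at the origin on the work surface. World frame = base frame: x ahead of the robot, y to its left, z up, the work surface at z = 0. Lengths are in m, angles in degrees, forces in N, time in s.
With the tool pointing down it reaches from about 0.4 to 0.85 m from the base axis. Payload 10.4 kg.
Tool frame: the origin (TCP) lies at the very end of the fingers, on their centre line; the grasp point (between the pads) lies 19 mm behind it; z points along the fingers, y is the direction in which the jaws open and shut (so a half turn about z gives the same grasp; the last joint's range is limited). The gripper opens to 87 mm and grips with 3 to 60 N. Pads are 19 mm wide; open, the fingers measure 117 mm over their backs; the gripper's body (75 mm by 190 mm) begins 51 mm behind the grasp point.
Start: joints at [73.19, 19.034, -3.707, 83.658, 1.238, 77.344, -5.071], TCP at [0.167, -0.602, 0.223] pointing down, gripper open.
Joint ranges: [-148.97, 148.97], [-28.65, 121.19], [-84.17, 76.75], [9.2, 138.47], [-72.65, 252.65], [3.7, 117.97], [-149.18, 149.18]. Speed limits (degrees/s): [127.2, 127.2, 159.86, 159.86, 180, 180, 180].

INTERFACE

Orientations are given as a 3x3 rotation matrix whose columns are the frame's x, y, z axes.
In Python, from plant import robot, cams gives the robot as it stands. The module is installed in compiled form; this text tells all that it offers.
- The arm moves only by the tool move_arm, never from a script. Its argument "increments" is a list of rows, each an object with "linear": the shift along the tool's x, y, z in m, a list of three; "rotation": the turn, a rotation vector about the tool's x, y, z in rad, a list of three. A call has 1 to 20 rows; each row is the pose to reach, as a shift and turn from the pose measured when the call began, along the tool's axes at that moment; what a row does not reach only later rows make up. A row lasts 1/8 s, in which the tool goes at most 62.5 mm and 10.7 degrees, less where a joint would pass 70% of its speed; a pose out of reach is approached as far as the arm can. A call with a gripper value outside its range is refused whole. "gripper" is the opening, from -1 (shut) to 1 (fully open), set as the call begins (left out, the last holds). The fingers move at their own pace and stop on an object; "grip_force" is the grip in N (left out, the last holds). Time passes only in rows, so rows that repeat a pose let the fingers close. It gives the time, the measured TCP pose, the force and the opening at its end, in the units of the state.
- robot.read_state(): the state, without advancing time (a new reading comes with each control period).
- cams.get_image(name): name is "scene" or "top" or "wrist"; returns a dict with "color" (420x560x3 uint8, blue, green, red), "fx", "fy", "cx", "cy" (pixels), "R" (3x3) and "t" (3): a world point X has camera coordinates R X + t; the wrist camera has in their place "mount" (4x4, takes a point from camera to tool coordinates, whose origin is the TCP and whose axes are the flange's). Camera axes: x right, y down, z forward; pixel columns grow to the right and rows downward; lengths in m; the calibration is good to about 2 mm. A picture is of the moment at which its call begins: read the wrist's pose just before it. There is no depth.
- robot.job_done(): hands the job in, once; it reports no verdict.
The state is a dict: "clock": time; "joint_positions": joint angles; "dq": joint speeds; "joint_efforts": joint torques, N m; "ee_pos": TCP position; "tool_rot": TCP orientation; "force": force on the tool from outside, world axes, zero at the start; "wrist_torque": the same for the moment, N m; "grip_width": finger opening in m.
Only numpy, scipy, OpenCV 4.12 (cv2) and the standard library are available. Lean on these libraries where they do the work, as an engineer would, in place of code of your own. Each camera call takes 0.05 s, during which the arm holds its last target. There are 200 camera calls.

## Working session

There is one attempt and no reset: what is moved stays moved. The work goes in short steps, Python scripts to look and compute and a tool call to move; the robot and the scene stay as the last step left them, time stands still between calls to the robot, and variables do not carry over. Pictures are saved under pics/ and viewed, about 8 in all and at most 12, crops included, and the job is handed in when it is done.

Besides the shell and the picture viewer there is one more tool, called after "Call:" in YAML: its name, and indented under it one key for each argument. move_arm: Moves the arm, as the interface text tells. Its arguments: {"type":"object","properties":{"increments":{"type":"array"},"gripper":{"type":"number"},"grip_force":{"type":"number"}},"required":["increments"]}

```bash
mkdir -p pics
cat > h.py <<'E'
import numpy as np, cv2
from plant import robot, cams
def ray(im,u,v):
    d=np.array([(u-im['cx'])/im['fx'],(v-im['cy'])/im['fy'],1.])
    if 'mount' in im:
        s=im['s'];M=np.array(im['mount']);R=np.array(s['tool_rot'])
        return R@M[:3,3]+np.array(s['ee_pos']), R@M[:3,:3]@d
    R=np.array(im['R']);return -R.T@np.array(im['t']), R.T@d
def onz(im,u,v,z):
    o,d=ray(im,u,v);return o+d*(z-o[2])/d[2]
def onplane(im,u,v,p,n):
    o,d=ray(im,u,v);return o+d*(np.dot(n,np.array(p)-o)/np.dot(n,d))
def proj(im,X):
    if 'mount' in im:
        s=im['s'];M=np.array(im['mount']);R=np.array(s['tool_rot'])
        c=M[:3,:3].T@(R.T@(np.array(X)-s['ee_pos'])-M[:3,3])
    else: c=np.array(im['R'])@X+im['t']
    return np.array([im['fx']*c[0]/c[2]+im['cx'],im['fy']*c[1]/c[2]+im['cy']])
def get(n):
    s=robot.read_state();im=cams.get_image(n)
    if n=='wrist': im['s']=s
    return im
E
python3 - <<'E'
from h import *
import pickle
for n in('top','scene'):
    im=get(n);cv2.imwrite(f'pics/{n}0.png',im['color']);pickle.dump(im,open(n+'0.pkl','wb'))
    print(n,im['fx'],ray(im,280,210)[0])
s=robot.read_state();print(s)
E
```

```text
top 521.2791218390216 [0.38326165 0.00729174 1.83871349]
scene 447.2958125684489 [1.47430552 0.76468734 0.97094683]
{'clock': 0.1, 'joint_positions': array([73.1895409 , 19.06855963, -3.70666995, 83.69797179,  1.23870687,
       77.34433533, -5.07035695]), 'dq': array([ 0.03123114, -0.09966274,  0.06718051, -0.18276035,  0.00290569,
        0.0616774 ,  0.05066943]), 'joint_efforts': array([ 2.55046689e-03, -6.24549866e+01,  2.55059270e-02, -3.90715778e+01,
       -6.13237359e-02,  3.65921867e-02,  4.66373410e-05]), 'ee_pos': array([ 0.16708743, -0.60191143,  0.2218581 ]), 'tool_rot': array([[ 9.63551895e-01,  2.67521182e-01, -4.03779287e-04],
       [ 2.67521476e-01, -9.63551186e-01,  1.17135620e-03],
       [-7.56994162e-05, -1.23668211e-03, -9.99999232e-01]]), 'force': array([-0.17997004,  0.50121541, -1.12925233]), 'wrist_torque': array([ 0.06650207,  0.00662587, -0.03442122]), 'grip_width': 0.08720235305201582}
```

View pics/top0.png

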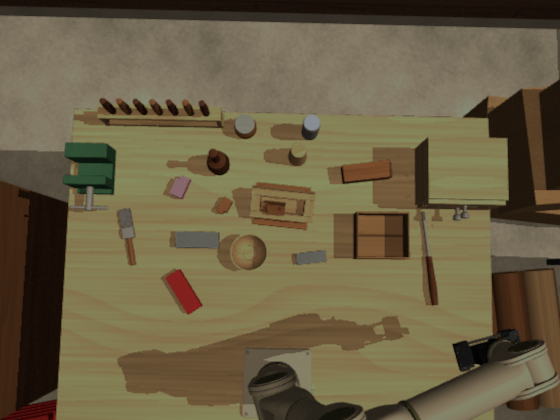

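View pics/scene0.png

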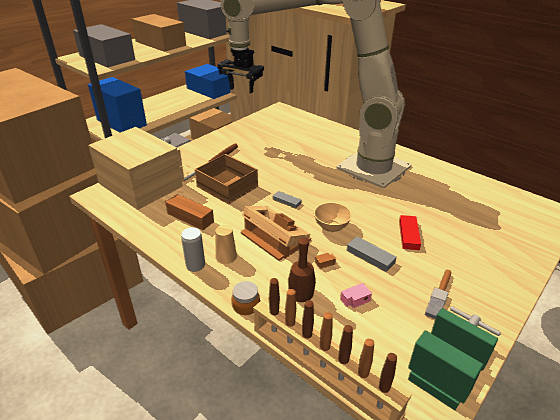

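Top view shows these candidates:
- **Offcut:** brown in the recess (275,208), a smaller brown block (224,205) and a pink one (180,187). The larger brown one in the recess fits.
- **Stone:** grey (197,240), with the red one (184,292) ruled out. The slip stone is at (311,257).
- **Other things:** bin (381,236), bowl (248,252).

I'll confirm with one crop and measure.

Run:
```python
from h import *
import pickle
im=pickle.load(open('top0.pkl','rb'));c=im['color']
cv2.imwrite('pics/crop1.png',cv2.resize(c[160:305,160:330],None,fx=4,fy=4,interpolation=cv2.INTER_CUBIC))
for n,u,v,z in [('stone',197,240,.028),('holder',282,206,.068),('offc',275,208,.08),('bin',381,236,.08),('bowl',248,252,.06),('slip',311,257,.018),('mallet head',218,165,.0),('blank',298,155,.11)]: print(n,onz(im,u,v,z).round(3))
hsv=cv2.cvtColor(c,cv2.COLOR_BGR2HSV)
m=((hsv[...,1]<90)&(hsv[...,2]>50)&(hsv[...,2]<170)).astype(np.uint8)
m[:225]=0;m[255:]=0;m[:,:165]=0;m[:,230:]=0
ct=max(cv2.findContours(m,0,1)[0],key=cv2.contourArea);r=cv2.minAreaRect(ct);print(r)
print([onz(im,*p,.028).round(3).tolist() for p in cv2.boxPoints(r)])
```

```text
stone [0.483 0.281 0.028]
holder [ 0.603 -0.011  0.068]
offc [0.594 0.013 0.08 ]
bin [ 0.506 -0.348  0.08 ]
bowl [0.444 0.102 0.06 ]
slip [ 0.432 -0.116  0.018]
mallet head [0.754 0.22  0.   ]
blank [ 0.772 -0.061  0.11 ]
((196.75453186035156, 236.345703125), (64.08993530273438, 22.57847023010254), 1.6846843957901)
[[0.458, 0.393, 0.028], [0.536, 0.394, 0.028], [0.534, 0.172, 0.028], [0.456, 0.172, 0.028]]
```

View pics/crop1.png

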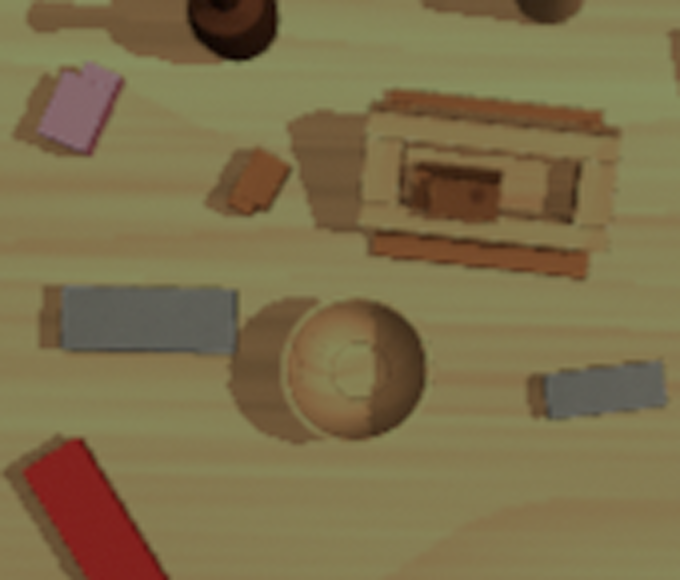

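Confirmed in the crop: the stepped brown offcut in the recess at (460,192) is bigger than the loose brown one at (260,182). The grey stone is at (150,320). The holder is yawed about -6°. Next is an approach pose over the holder for a closer look.

```bash
cat >> h.py <<'E'
from scipy.spatial.transform import Rotation as Ro
def rec(psi,tilt=25):  # recess rotation
    return (Ro.from_euler('z',psi,degrees=True)*Ro.from_euler('y',-tilt,degrees=True)).as_matrix()
def tool(psi,tilt,jaw):
    """tool z = -n. jaw 'y': tool x=+recess x, tool y=-recess y ; jaw 'x': tool y=+recess x, tool x=+recess y"""
    R=rec(psi,tilt);x,y,n=R.T
    return np.c_[x,-y,-n] if jaw=='y' else np.c_[y,x,-n]
def inc(p,R):
    s=robot.read_state();T=np.array(s['tool_rot'])
    l=T.T@(np.array(p)-s['ee_pos']);r=Ro.from_matrix(T.T@R).as_rotvec()
    print('lin',l.round(4).tolist(),'rot',r.round(4).tolist(),'rows>=',int(max(np.linalg.norm(l)/.0625,np.degrees(np.linalg.norm(r))/10.7))+1)
E
python3 - <<'E'
from h import *
im=get('wrist');print(np.array(im['mount']).round(3).tolist(),im['fx'])
R=rec(-6.,25);c=np.array([.603,-.011,.068])
inc(c+R[:,2]*.22,tool(-6,25,'y'))
E
```

```text
[[0.0, -0.959, -0.283, 0.077], [1.0, 0.0, -0.001, -0.001], [0.001, -0.283, 0.959, -0.162], [0.0, 0.0, 0.0, 1.0]] 338.2015128308201
lin [0.4916, -0.487, -0.0449] rot [-0.0829, 0.4314, 0.3693] rows>= 12
```

Call:
move_arm:
  increments:
    - {"linear": [0.05,-0.05,-0.045],"rotation": [0,0,0]}
    - {"linear": [0.49,-0.487,-0.045],"rotation": [-0.083,0.431,0.369]}
    - {"linear": [0.49,-0.487,-0.045],"rotation": [-0.083,0.431,0.369]}
    - {"linear": [0.49,-0.487,-0.045],"rotation": [-0.083,0.431,0.369]}
    - {"linear": [0.49,-0.487,-0.045],"rotation": [-0.083,0.431,0.369]}
    - {"linear": [0.49,-0.487,-0.045],"rotation": [-0.083,0.431,0.369]}
    - {"linear": [0.49,-0.487,-0.045],"rotation": [-0.083,0.431,0.369]}
    - {"linear": [0.49,-0.487,-0.045],"rotation": [-0.083,0.431,0.369]}
    - {"linear": [0.49,-0.487,-0.045],"rotation": [-0.083,0.431,0.369]}
    - {"linear": [0.49,-0.487,-0.045],"rotation": [-0.083,0.431,0.369]}
    - {"linear": [0.49,-0.487,-0.045],"rotation": [-0.083,0.431,0.369]}
    - {"linear": [0.49,-0.487,-0.045],"rotation": [-0.083,0.431,0.369]}
    - {"linear": [0.49,-0.487,-0.045],"rotation": [-0.083,0.431,0.369]}
    - {"linear": [0.49,-0.487,-0.045],"rotation": [-0.083,0.431,0.369]}
    - {"linear": [0.49,-0.487,-0.045],"rotation": [-0.083,0.431,0.369]}
    - {"linear": [0.49,-0.487,-0.045],"rotation": [-0.083,0.431,0.369]}
  gripper: 1

```text
clock: 2.15
ee_pos: [0.5088, -0.0024, 0.2674]
tool_rot: [[0.901, -0.105, 0.42], [-0.095, -0.994, -0.044], [0.422, 0.0, -0.906]]
force: [-0.3, -0.2, 0.3]
grip_width: 0.087
```

Run:
```python
from h import *
import pickle
im=get('wrist');pickle.dump(im,open('w1.pkl','wb'));cv2.imwrite('pics/w1.png',im['color']);print(im['s']['ee_pos'],im['s']['clock'])
```

```text
[ 0.50875947 -0.0023683   0.26739005] 2.15
```

View pics/w1.png

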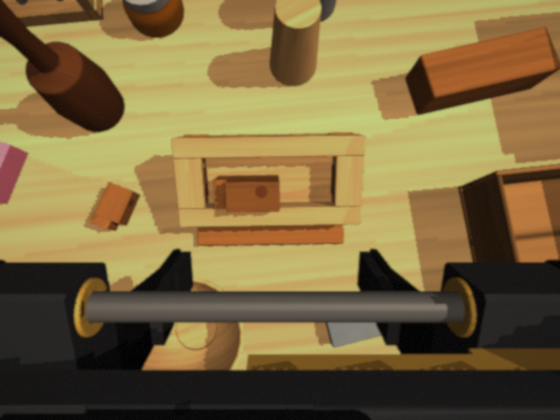

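The wrist view shows the holder face with corners at about (173,137), (363,135), (360,223) and (180,226). The offcut top is about (226-280, 177-211), with its step to the left. I'll enlarge it for accurate pixels.

Run:
```python
from h import *
import pickle
im=pickle.load(open('w1.pkl','rb'))
cv2.imwrite('pics/w1c.png',cv2.resize(im['color'][125:245,165:375],(798,456),interpolation=cv2.INTER_CUBIC))
```

```text
(no output)
```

View pics/w1c.png

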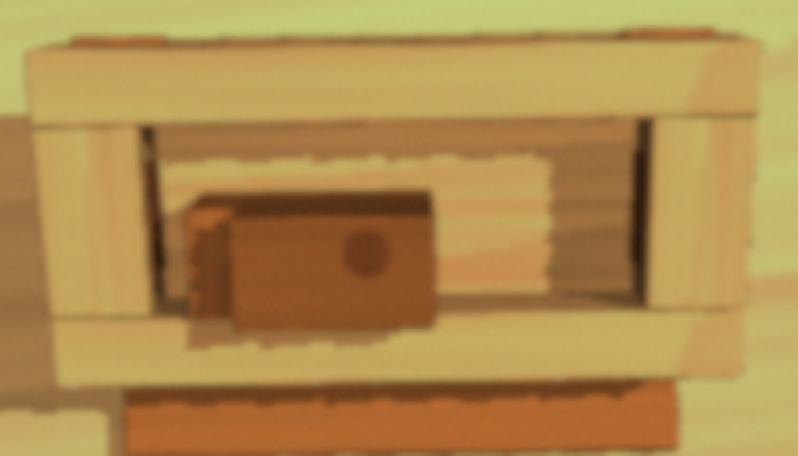

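```bash
cat > fit.py <<'E'
from h import *
import pickle
from scipy.optimize import least_squares
im=pickle.load(open('w1.pkl','rb'))
P=lambda l:np.array(l)/3.8+[165,125]
face=P([(28,50),(760,42),(742,376),(59,386)]);r=P([(142,126),(650,118),(647,308),(155,316)]);o=P([(232,214),(432,212),(434,328),(235,331)])
q=lambda w,l:[(w/2,l/2),(w/2,-l/2),(-w/2,-l/2),(-w/2,l/2)]
def f(p):
    c=np.array([p[0],p[1],.068]);R=rec(p[2])
    e=[proj(im,c+R@[a+0,b,0])-u for (a,b),u in zip(q(.104,.216),face)]
    e+=[proj(im,c+R@[a+0,b,0])-u for (a,b),u in zip(q(.059,.153),r)]
    return np.ravel(e)
s=least_squares(f,[.6,-.01,-6]);print(s.x.round(4),f(s.x).reshape(-1,2).round(1).tolist())
c=np.array([s.x[0],s.x[1],.068]);R=rec(s.x[2]);n=R[:,2]
pts=np.array([R.T@(onplane(im,*u,c+n*.018,n)-c) for u in o]);print('offcut top in face frame',pts.round(4).tolist(),pts.mean(0).round(4))
pts=np.array([R.T@(onplane(im,*u,c,n)-c) for u in r]);print('recess',pts.round(4).tolist())
np.savez('hold.npz',c=c,psi=s.x[2])
E
python3 fit.py
```

```text
[ 0.6021 -0.0056 -5.2033] [[-1.3, -0.4], [1.7, -1.1], [0.9, 0.5], [-0.7, 0.5], [-1.2, -0.3], [1.3, -0.2], [0.2, 0.5], [-0.9, 0.3]]
offcut top in face frame [[0.0059, 0.0474, 0.018], [0.0056, -0.01, 0.018], [-0.0291, -0.0102, 0.018], [-0.0291, 0.0484, 0.018]] [-0.0117  0.0189  0.018 ]
recess [[0.0291, 0.0751, -0.0], [0.0293, -0.075, 0.0], [-0.0289, -0.0763, 0.0], [-0.0291, 0.0755, 0.0]]
```

Fit residuals are about 1 px, and the offcut top measures 34.7 x 58 mm, which agrees with the sizes given. It lies against the lower wall, with its step end near the +y cheek. I'll grip across its 34 mm width, with the tips just above the face.

```bash
cat >> h.py <<'E'
def F(p): # face-frame point -> world
    d=np.load('hold.npz');return d['c']+rec(float(d['psi']))@np.array(p)
E
python3 - <<'E'
from h import *
psi=-5.2
print(robot.read_state()['joint_positions'].round(1))
inc(F([-.012,.021,.07]),tool(psi,25,'x'))
T=tool(psi,25,'x')@np.diag([-1,-1,1]);inc(F([-.012,.021,.07]),T)
E
```

```text
[ 63.1 -24.  -55.2 115.4 -24.   54.8 -80.3]
lin [-0.0121, -0.0268, 0.1499] rot [0.0045, 0.0052, -1.5839] rows>= 9
lin [-0.0121, -0.0268, 0.1499] rot [0.0051, -0.0045, 1.5577] rows>= 9
```

Call:
move_arm:
  increments:
    - {"linear": [-0.012,-0.027,0.05],"rotation": [0,0,0.18]}
    - {"linear": [-0.012,-0.027,0.1],"rotation": [0,0,0.36]}

```text
clock: 2.45
ee_pos: [0.5414, 0.0235, 0.1733]
tool_rot: [[0.812, -0.407, 0.419], [-0.429, -0.902, -0.045], [0.397, -0.143, -0.907]]
force: [0.8, -0.9, -1.2]
grip_width: 0.0871
```

Run:
```python
from h import *
psi=-5.2
print(robot.read_state()['joint_positions'].round(1))
T=tool(psi,25,'x');inc(F([-.012,.021,.07]),T);inc(F([-.012,.021,.07]),T@np.diag([-1,-1,1]))
```

```text
[  79.8  -18.9  -79.   118.9  -22.8   41.3 -104.6]
lin [0.0014, 0.0017, 0.0521] rot [0.0061, 0.0056, -1.932] rows>= 11
lin [0.0014, 0.0017, 0.0521] rot [0.005, -0.0056, 1.2096] rows>= 7
```

Call:
move_arm:
  increments:
    - {"linear": [0,0,-0.03],"rotation": [0,0,-0.18]}
    - {"linear": [0,0,-0.05],"rotation": [0,0,-0.36]}
    - {"linear": [0,0,-0.05],"rotation": [0,0,-0.54]}
    - {"linear": [0,0,-0.05],"rotation": [0,0,-0.72]}
    - {"linear": [0,0,-0.05],"rotation": [0,0,-0.9]}
    - {"linear": [0,0,-0.05],"rotation": [0,0,-1.08]}

```text
clock: 3.2
ee_pos: [0.5203, 0.0255, 0.2186]
tool_rot: [[0.738, 0.528, 0.419], [0.598, -0.8, -0.045], [0.312, 0.284, -0.907]]
force: [-0.1, -0.2, 0.7]
grip_width: 0.087
```

Run:
```python
from h import *
psi=-5.2
print(robot.read_state()['joint_positions'].round(1))
T=tool(psi,25,'x');inc(F([-.012,.021,.07]),T)
```

```text
[ 52.9 -15.9 -56.  118.3 -11.8  46.4 -52.4]
lin [-0.0006, 0.0019, 0.1021] rot [0.0019, 0.0071, -0.8464] rows>= 5
```

Negative rotation brings the joints back toward centre, so I'll continue that way.

Call:
move_arm:
  increments:
    - {"linear": [0,0.002,0.03],"rotation": [0,0.002,-0.18]}
    - {"linear": [0,0.002,0.05],"rotation": [0,0.004,-0.36]}
    - {"linear": [0,0.002,0.06],"rotation": [0,0.005,-0.54]}
    - {"linear": [0,0.002,0.06],"rotation": [0.002,0.007,-0.72]}
    - {"linear": [0,0.002,0.06],"rotation": [0.002,0.007,-0.846]}
    - {"linear": [0,0.002,0.06],"rotation": [0.002,0.007,-0.846]}
    - {"linear": [0,0.002,0.06],"rotation": [0.002,0.007,-0.846]}

```text
clock: 4.08
ee_pos: [0.5465, 0.0211, 0.1647]
tool_rot: [[0.094, 0.902, 0.421], [0.996, -0.086, -0.038], [0.001, 0.423, -0.906]]
force: [1.3, 0.0, 0.7]
grip_width: 0.087
```

Run:
```python
from h import *
psi=-5.2
print(robot.read_state()['joint_positions'].round(1))
T=tool(psi,25,'x');inc(F([-.012,.021,.003]),T)
```

```text
[ 50.4  -4.4 -58.4 119.5   3.4  38.5 -16.3]
lin [-0.0005, -0.0005, 0.1091] rot [-0.0001, 0.0001, -0.0034] rows>= 2
```

Call:
move_arm:
  increments:
    - {"linear": [0,0,0.03],"rotation": [0,0,0]}
    - {"linear": [0,0,0.06],"rotation": [0,0,0]}
    - {"linear": [0,0,0.085],"rotation": [0,0,0]}
    - {"linear": [0,0,0.1],"rotation": [0,0,0]}
    - {"linear": [0,0,0.108],"rotation": [0,0,0]}
    - {"linear": [0,0,0.109],"rotation": [0,0,0]}
    - {"linear": [0,0,0.109],"rotation": [0,0,0]}

```text
clock: 4.95
ee_pos: [0.5926, 0.0168, 0.0666]
tool_rot: [[0.094, 0.902, 0.421], [0.996, -0.086, -0.039], [0.001, 0.423, -0.906]]
force: [-0.1, -1.3, 0.2]
grip_width: 0.0869
```

Run:
```python
from h import *
T=tool(-5.2,25,'x');inc(F([-.012,.021,.003]),T)
im=get('wrist');cv2.imwrite('pics/w2.png',im['color'])
```

```text
lin [-0.0005, -0.001, 0.0006] rot [0.0007, 0.0003, -0.0038] rows>= 1
```

View pics/w2.png

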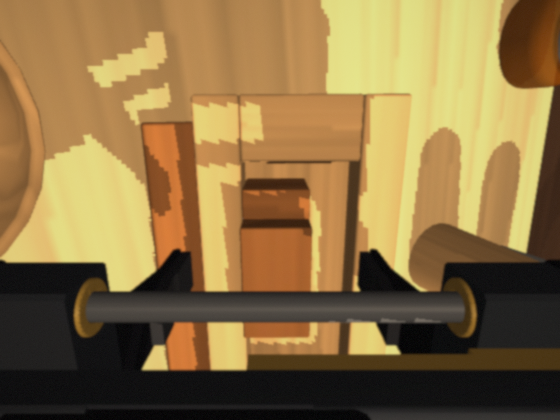

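The offcut, at columns 242-310, sits midway between the fingers, with its step towards +y. Closing now.

Call:
move_arm:
  increments:
    - {"linear": [0,0,0],"rotation": [0,0,0]}
    - {"linear": [0,0,0],"rotation": [0,0,0]}
    - {"linear": [0,0,0],"rotation": [0,0,0]}
    - {"linear": [0,0,0],"rotation": [0,0,0]}
    - {"linear": [0,0,0],"rotation": [0,0,0]}
    - {"linear": [0,0,0],"rotation": [0,0,0]}
  gripper: -1
  grip_force: 30

```text
clock: 5.75
ee_pos: [0.5926, 0.0168, 0.0666]
tool_rot: [[0.094, 0.902, 0.422], [0.996, -0.086, -0.039], [0.001, 0.423, -0.906]]
force: [0.8, -0.4, 0.4]
grip_width: 0.0352
```

Call:
move_arm:
  increments:
    - {"linear": [0,0,-0.02],"rotation": [0,0,0]}
    - {"linear": [0,0,-0.04],"rotation": [0,0,0]}
    - {"linear": [0,0,-0.07],"rotation": [0,0,0]}
    - {"linear": [0,0,-0.11],"rotation": [0,0,0]}
    - {"linear": [0,0,-0.15],"rotation": [0,0,0]}
    - {"linear": [0,0,-0.15],"rotation": [0,0,0]}

```text
clock: 6.5
ee_pos: [0.5304, 0.0228, 0.2064]
tool_rot: [[0.094, 0.899, 0.428], [0.996, -0.084, -0.044], [-0.004, 0.43, -0.903]]
force: [0.6, -0.1, -0.6]
grip_width: 0.0338
```

Run:
```python
from h import *
import pickle
im=pickle.load(open('top0.pkl','rb'))
hsv=cv2.cvtColor(im['color'],cv2.COLOR_BGR2HSV)
# bin rim corners rough from top view
b=[(356,213),(408,213),(409,259),(355,259)]
P=np.array([onz(im,*p,.08) for p in b]);print(P.round(3).tolist(),P.mean(0))
print(robot.read_state()['joint_positions'].round(1))
# hover above bin, tool vertical, keep yaw
inc(np.r_[P.mean(0)[:2],.19],tool(-5.2,0,'x'))
```

```text
[[0.583, -0.263, 0.08], [0.586, -0.44, 0.08], [0.43, -0.443, 0.08], [0.426, -0.26, 0.08]] [ 0.5062903  -0.35157301  0.08      ]
[ 58.5 -14.8 -61.2 118.5 -12.1  43.9  -3.2]
lin [-0.3749, 0.0026, 0.0208] rot [0.4443, 0.0043, -0.0029] rows>= 7
```

Call:
move_arm:
  increments:
    - {"linear": [-0.05,0,0.0],"rotation": [0.06,0,0]}
    - {"linear": [-0.11,0,0.01],"rotation": [0.12,0,0]}
    - {"linear": [-0.17,0,0.01],"rotation": [0.2,0,0]}
    - {"linear": [-0.23,0,0.02],"rotation": [0.28,0,0]}
    - {"linear": [-0.29,0,0.02],"rotation": [0.36,0,0]}
    - {"linear": [-0.34,0.002,0.02],"rotation": [0.444,0.004,-0.003]}
    - {"linear": [-0.375,0.002,0.02],"rotation": [0.444,0.004,-0.003]}
    - {"linear": [-0.375,0.002,0.02],"rotation": [0.444,0.004,-0.003]}
    - {"linear": [-0.375,0.002,0.02],"rotation": [0.444,0.004,-0.003]}

```text
clock: 7.62
ee_pos: [0.5055, -0.3506, 0.1891]
tool_rot: [[0.09, 0.996, -0.001], [0.996, -0.09, 0.001], [0.001, -0.001, -1.0]]
force: [-0.1, 0.9, -0.6]
grip_width: 0.0338
```

Run:
```python
from h import *
s=robot.read_state();print(s['joint_positions'].round(1),s['grip_width'],s['force'])
inc([.506,-.352,.065],tool(-2,0,'x'))
```

```text
[ 64.6  25.2 -44.9  86.   17.9  76.4  13. ] 0.033752874778256704 [-0.11915708  0.94529182 -0.55977674]
lin [-0.0015, 0.0008, 0.1241] rot [-0.001, -0.0011, -0.0552] rows>= 2
```

Call:
move_arm:
  increments:
    - {"linear": [-0.001,0,0.04],"rotation": [0,0,-0.02]}
    - {"linear": [-0.001,0,0.08],"rotation": [0,0,-0.05]}
    - {"linear": [-0.001,0,0.11],"rotation": [0,0,-0.05]}
    - {"linear": [-0.001,0,0.124],"rotation": [0,0,-0.05]}
    - {"linear": [-0.001,0,0.124],"rotation": [0,0,-0.05]}

```text
clock: 8.25
ee_pos: [0.5053, -0.3506, 0.0648]
tool_rot: [[0.039, 0.999, -0.002], [0.999, -0.039, 0.002], [0.002, -0.002, -1.0]]
force: [-0.3, 0.8, 0.2]
grip_width: 0.0335
```

Call:
move_arm:
  increments:
    - {"linear": [0,0,0],"rotation": [0,0,0]}
    - {"linear": [0,0,0],"rotation": [0,0,0]}
    - {"linear": [0,0,0],"rotation": [0,0,0]}
    - {"linear": [0,0,0],"rotation": [0,0,0]}
    - {"linear": [0,0,-0.03],"rotation": [0,0,0]}
    - {"linear": [0,0,-0.08],"rotation": [0,0,0]}
    - {"linear": [0,0,-0.14],"rotation": [0,0,0]}
    - {"linear": [0,0,-0.2],"rotation": [0,0,0]}
    - {"linear": [0,0,-0.2],"rotation": [0,0,0]}
  gripper: 1

```text
clock: 9.38
ee_pos: [0.5076, -0.3514, 0.2701]
tool_rot: [[0.039, 0.999, 0.005], [0.999, -0.039, -0.003], [-0.003, 0.005, -1.0]]
force: [0.5, 0.0, 0.1]
grip_width: 0.0869
```

Run:
```python
from h import *
import pickle
im=get('wrist');cv2.imwrite('pics/w3.png',im['color'])
t=get('top');pickle.dump(t,open('top1.pkl','wb'))
o=pickle.load(open('top0.pkl','rb'))
# stone corners from crop1
c=[np.array(p)/4+160-.375 for p in [(62,288),(238,289),(236,353),(62,350)]]
P=np.array([onz(o,*p,.028) for p in c]);print(P.round(3).tolist(),P.mean(0))
print(robot.read_state()['joint_positions'].round(1))
inc([P.mean(0)[0],P.mean(0)[1],.25],tool(0,0,'x'))
```

```text
[[0.511, 0.358, 0.028], [0.513, 0.206, 0.028], [0.457, 0.206, 0.028], [0.457, 0.356, 0.028]] [0.48448571 0.28138623 0.028     ]
[ 64.9  23.  -46.2  79.5  16.4  84.5  17.2]
lin [0.6311, -0.0459, 0.0156] rot [-0.0013, -0.0011, -0.0392] rows>= 11
```

View pics/w3.png

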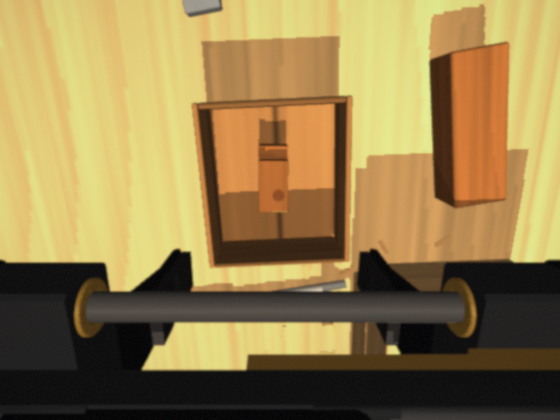

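The offcut lies in the bin at (273,180). Next I go above the stone, which measures 152 x 55 mm and is centred near (0.484, 0.281).

Call:
move_arm:
  increments:
    - {"linear": [0.03,0,0.0],"rotation": [0,0,0]}
    - {"linear": [0.09,-0.007,0.0],"rotation": [0,0,0]}
    - {"linear": [0.15,-0.011,0.0],"rotation": [0,0,0]}
    - {"linear": [0.21,-0.015,0.0],"rotation": [0,0,-0.01]}
    - {"linear": [0.27,-0.02,0.0],"rotation": [0,0,-0.02]}
    - {"linear": [0.33,-0.024,0.0],"rotation": [0,0,-0.03]}
    - {"linear": [0.39,-0.028,0.0],"rotation": [0,0,-0.04]}
    - {"linear": [0.45,-0.033,0.01],"rotation": [0,0,-0.04]}
    - {"linear": [0.51,-0.037,0.015],"rotation": [0,0,-0.04]}
    - {"linear": [0.57,-0.041,0.015],"rotation": [0,0,-0.04]}
    - {"linear": [0.61,-0.046,0.015],"rotation": [0,0,-0.04]}
    - {"linear": [0.631,-0.046,0.015],"rotation": [0,0,-0.04]}
    - {"linear": [0.631,-0.046,0.015],"rotation": [0,0,-0.04]}
    - {"linear": [0.631,-0.046,0.015],"rotation": [0,0,-0.04]}

```text
clock: 11.22
ee_pos: [0.4844, 0.28, 0.2496]
tool_rot: [[0.0, 1.0, -0.003], [1.0, -0.0, 0.0], [0.0, -0.003, -1.0]]
force: [0.2, -0.5, -0.6]
grip_width: 0.087
```

Run:
```python
from h import *
import pickle
im=get('wrist');pickle.dump(im,open('w4.pkl','wb'));c=im['color'];cv2.imwrite('pics/w4.png',c)
print(im['s']['joint_positions'].round(1),im['s']['ee_pos'].round(4))
hsv=cv2.cvtColor(c,cv2.COLOR_BGR2HSV)
m=((hsv[...,1]<70)&(hsv[...,2]>50)).astype(np.uint8);m[255:]=0
m=cv2.morphologyEx(m,cv2.MORPH_OPEN,np.ones((3,3)))
for ct in sorted(cv2.findContours(m,0,1)[0],key=cv2.contourArea)[-2:]:
    r=cv2.minAreaRect(ct);P=np.array([onz(im,*p,.028) for p in cv2.boxPoints(r)])
    print(cv2.contourArea(ct),[round(x,1) for x in r[0]+r[1]],P.round(4).tolist(),P.mean(0).round(4),[np.linalg.norm(P[i]-P[i-1]).round(4) for i in range(2)])
```

```text
[ 17.3  21.3 -64.8  88.9  19.2  82.2 -48.7] [0.4844 0.28   0.2496]
5896.0 [275.5, 174.5, 127.0, 49.0] [[0.4566, 0.3618, 0.028], [0.5097, 0.3618, 0.028], [0.5128, 0.2152, 0.028], [0.4537, 0.2151, 0.028]] [0.4832 0.2885 0.028 ] [np.float64(0.1467), np.float64(0.0531)]
```

View pics/w4.png

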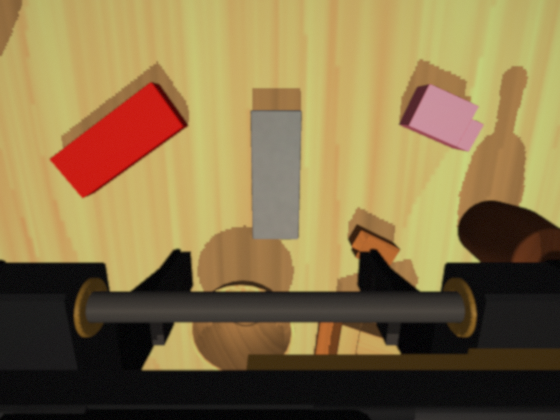

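The stone corners are (251,110), (301,110), (299,238) and (253,239), with the red and pink look-alikes clearly elsewhere. The stone's yaw is 0 and its x is 0.483. For y, the wrist view says 0.288 and the top view 0.281, so I'll grip at 0.285 and measure the in-hand offset over the recess.

Call:
move_arm:
  increments:
    - {"linear": [0.005,-0.001,0.05],"rotation": [-0.003,0,0]}
    - {"linear": [0.005,-0.001,0.11],"rotation": [-0.003,0,0]}
    - {"linear": [0.005,-0.001,0.16],"rotation": [-0.003,0,0]}
    - {"linear": [0.005,-0.001,0.2],"rotation": [-0.003,0,0]}
    - {"linear": [0.005,-0.001,0.225],"rotation": [-0.003,0,0]}
    - {"linear": [0.005,-0.001,0.236],"rotation": [-0.003,0,0]}
    - {"linear": [0.005,-0.001,0.236],"rotation": [-0.003,0,0]}

```text
clock: 12.15
ee_pos: [0.4834, 0.2841, 0.0139]
tool_rot: [[0.002, 1.0, 0.001], [1.0, -0.002, -0.0], [-0.0, 0.001, -1.0]]
force: [-0.2, -0.2, -0.6]
grip_width: 0.0868
```

Call:
move_arm:
  increments:
    - {"linear": [0,0,0],"rotation": [0,0,0]}
    - {"linear": [0,0,0],"rotation": [0,0,0]}
    - {"linear": [0,0,0],"rotation": [0,0,0]}
    - {"linear": [0,0,0],"rotation": [0,0,0]}
    - {"linear": [0,0,0],"rotation": [0,0,0]}
  gripper: -1
  grip_force: 50

```text
clock: 12.78
ee_pos: [0.4837, 0.2841, 0.0142]
tool_rot: [[0.002, 1.0, 0.001], [1.0, -0.002, -0.0], [-0.0, 0.001, -1.0]]
force: [0.3, -0.3, 3.2]
grip_width: 0.0554
```

Call:
move_arm:
  increments:
    - {"linear": [0,0,-0.02],"rotation": [0,0,0]}
    - {"linear": [0,0,-0.06],"rotation": [0,0,0]}
    - {"linear": [0,0,-0.12],"rotation": [0,0,0]}
    - {"linear": [0,0,-0.18],"rotation": [0,0,0]}
    - {"linear": [0,0,-0.2],"rotation": [0,0,0]}
    - {"linear": [0,0,-0.2],"rotation": [0,0,0]}

```text
clock: 13.52
ee_pos: [0.4835, 0.2842, 0.2148]
tool_rot: [[0.002, 1.0, 0.003], [1.0, -0.002, -0.0], [-0.0, 0.003, -1.0]]
force: [0.2, 0.1, -6.6]
grip_width: 0.0554
```

Run:
```python
from h import *
s=robot.read_state();print(s['joint_positions'].round(1),s['wrist_torque'].round(3),s['force'].round(2))
inc(F([0,0,.09]),tool(-5.2,25,'x'))
```

```text
[ 16.4  22.6 -64.2  91.9  20.8  78.4 -50.4] [-0.139 -0.097 -0.028] [ 0.24  0.13 -6.56]
lin [-0.2862, 0.0811, 0.0655] rot [-0.4335, -0.0194, 0.0873] rows>= 5
```

Call:
move_arm:
  increments:
    - {"linear": [-0.03,0.008,0],"rotation": [-0.05,0,0.01]}
    - {"linear": [-0.08,0.024,0.01],"rotation": [-0.11,-0.005,0.02]}
    - {"linear": [-0.13,0.037,0.02],"rotation": [-0.18,-0.008,0.035]}
    - {"linear": [-0.18,0.05,0.03],"rotation": [-0.25,-0.01,0.05]}
    - {"linear": [-0.23,0.065,0.045],"rotation": [-0.32,-0.015,0.065]}
    - {"linear": [-0.27,0.076,0.055],"rotation": [-0.39,-0.018,0.08]}
    - {"linear": [-0.286,0.081,0.065],"rotation": [-0.433,-0.019,0.087]}
    - {"linear": [-0.286,0.081,0.065],"rotation": [-0.433,-0.019,0.087]}
    - {"linear": [-0.286,0.081,0.065],"rotation": [-0.433,-0.019,0.087]}
    - {"linear": [-0.286,0.081,0.065],"rotation": [-0.433,-0.019,0.087]}

```text
clock: 14.78
ee_pos: [0.5643, -0.0007, 0.1502]
tool_rot: [[0.088, 0.903, 0.42], [0.996, -0.08, -0.037], [0.001, 0.422, -0.907]]
force: [-0.4, -0.3, -4.7]
grip_width: 0.0553
```

Run:
```python
from h import *
import pickle
s=robot.read_state();print(s['joint_positions'].round(1),s['grip_width'])
inc(F([0,0,.05]),tool(-5.2,25,'x'))
im=get('wrist');pickle.dump(im,open('w5.pkl','wb'));cv2.imwrite('pics/w5.png',im['color'])
t=get('top');pickle.dump(t,open('top2.pkl','wb'));sc=get('scene');pickle.dump(sc,open('scene2.pkl','wb'))
```

```text
[ 54.2   1.3 -61.2 118.3  10.1  37.  -18.6] 0.055258674976686926
lin [-0.0016, -0.0002, 0.0406] rot [-0.0009, -0.0017, 0.0017] rows>= 1
```

View pics/w5.png

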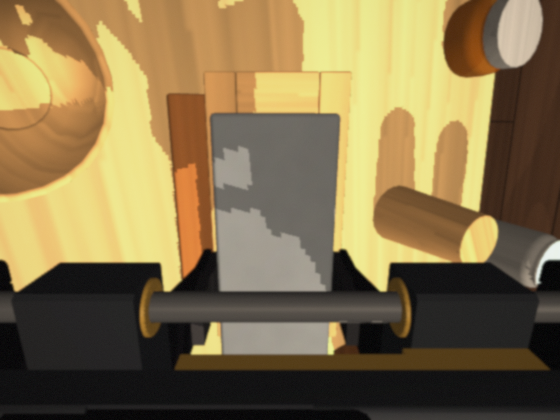

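Run:
```python
from h import *
import pickle
im=pickle.load(open('w5.pkl','rb'));s=im['s'];g=cv2.cvtColor(im['color'],cv2.COLOR_BGR2GRAY).astype(float)
T=np.array(s['tool_rot']);e=np.array(s['ee_pos'])
def edge(line,lo): d=np.diff(line);i=np.argmax(abs(d));return lo+i+.5,d[i]
for cols in (range(225,330,15),): print('rows stone',[edge(g[104:124,c],104) for c in cols][:7]); print('rows face',[edge(g[62:82,c],62) for c in cols])
for r in (125,150,175,200,225,245): print(r,'L',edge(g[r,203:225],203),'R',edge(g[r,325:350],325))
n=-T[:,2]
for u,v in [(211.5,114),(339,114),(223,240),(331,240)]:
    print('stone top, tool',(T.T@(onplane(im,u,v,e+n*.014,n)-e)).round(4))
d=np.load('hold.npz');R=rec(float(d['psi']));c=d['c']
for u,v in [(205,71.5),(351,71.5),(236,71.5),(319,71.5)]: print('face',(R.T@(onplane(im,u,v,c,R[:,2])-c)).round(4))
print('tcp in face',(R.T@(e-c)).round(4))
```

```text
rows stone [(np.float64(112.5), np.float64(-27.0)), (np.float64(112.5), np.float64(-25.0)), (np.float64(112.5), np.float64(-33.0)), (np.float64(112.5), np.float64(-46.0)), (np.float64(112.5), np.float64(-45.0)), (np.float64(112.5), np.float64(-47.0)), (np.float64(112.5), np.float64(-46.0))]
rows face [(np.float64(72.5), np.float64(7.0)), (np.float64(70.5), np.float64(-8.0)), (np.float64(72.5), np.float64(18.0)), (np.float64(71.5), np.float64(26.0)), (np.float64(71.5), np.float64(22.0)), (np.float64(71.5), np.float64(22.0)), (np.float64(70.5), np.float64(-25.0))]
125 L (np.float64(209.5), np.float64(-27.0)) R (np.float64(339.5), np.float64(46.0))
150 L (np.float64(211.5), np.float64(-27.0)) R (np.float64(338.5), np.float64(41.0))
175 L (np.float64(208.5), np.float64(24.0)) R (np.float64(336.5), np.float64(41.0))
200 L (np.float64(213.5), np.float64(-23.0)) R (np.float64(335.5), np.float64(44.0))
225 L (np.float64(211.5), np.float64(45.0)) R (np.float64(334.5), np.float64(40.0))
245 L (np.float64(212.5), np.float64(44.0)) R (np.float64(333.5), np.float64(39.0))
stone top, tool [ 0.0782 -0.028  -0.014 ]
stone top, tool [ 0.0782  0.0255 -0.014 ]
stone top, tool [ 0.0218 -0.0257 -0.014 ]
stone top, tool [ 0.0218  0.0248 -0.014 ]
face [-0.05    0.1082 -0.    ]
face [ 0.0513  0.1084 -0.    ]
face [-0.0285  0.1083 -0.    ]
face [ 0.0291  0.1083 -0.    ]
tcp in face [0.0002 0.0015 0.0906]
```

The stone's +y end is at tool x +0.078, so the stone sits about 4 mm off the TCP. Relative to the face edges in the same picture, it needs about -4.4 mm in y and +1.4 mm up the slope. I'll descend to just above the face with that correction and check.

Call:
move_arm:
  increments:
    - {"linear": [-0.0044,0.0014,0.02],"rotation": [0,0,0]}
    - {"linear": [-0.0044,0.0014,0.04],"rotation": [-0.001,-0.002,0.002]}
    - {"linear": [-0.0044,0.0014,0.06],"rotation": [-0.001,-0.002,0.002]}
    - {"linear": [-0.0044,0.0014,0.07],"rotation": [-0.001,-0.002,0.002]}
    - {"linear": [-0.0044,0.0014,0.072],"rotation": [-0.001,-0.002,0.002]}
    - {"linear": [-0.0044,0.0014,0.072],"rotation": [-0.001,-0.002,0.002]}

```text
clock: 15.68
ee_pos: [0.5956, -0.0082, 0.0859]
tool_rot: [[0.092, 0.902, 0.422], [0.996, -0.083, -0.039], [-0.0, 0.423, -0.906]]
force: [0.1, -0.5, -5.4]
grip_width: 0.0554
```

Run:
```python
from h import *
import pickle
im=get('wrist');pickle.dump(im,open('w6.pkl','wb'));s=im['s']
d=np.load('hold.npz');R=rec(float(d['psi']))
print('tcp in face',(R.T@(s['ee_pos']-d['c'])).round(4),s['force'].round(1))
cv2.imwrite('pics/w6.png',cv2.resize(im['color'][60:260,170:380],(798,600)[:1]+(760*600//760,),interpolation=cv2.INTER_CUBIC) if 0 else cv2.resize(im['color'][60:260,170:370],(600,600),interpolation=cv2.INTER_CUBIC))
```

```text
tcp in face [ 0.0019 -0.0032  0.0188] [ 0.1 -0.5 -5.4]
```

View pics/w6.png

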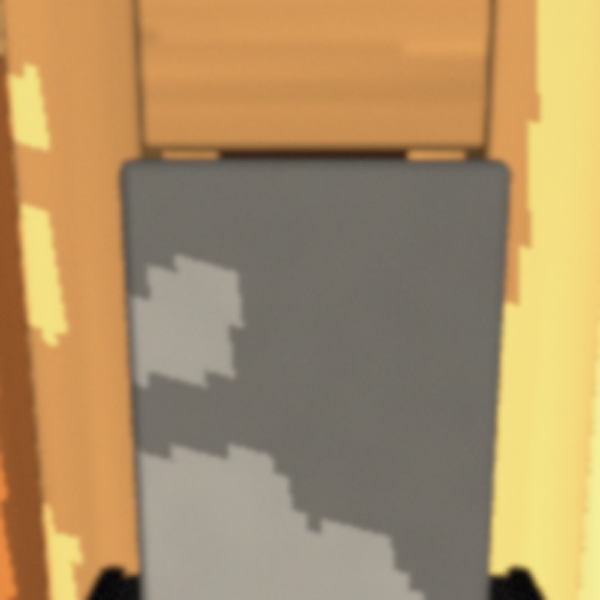

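The recess end edge is at crop row 150 and the stone end at row 158, a gap of about 1.1 mm against 1.5 mm ideal. Sideways, the stone's centre is at column 315 and the recess's at 314, which is about 0.7 mm too high after parallax. I'll trim both and enter the recess.

Call:
move_arm:
  increments:
    - {"linear": [-0.0004,-0.0007,0.002],"rotation": [0,0,0]}
    - {"linear": [-0.0004,-0.0007,0.005],"rotation": [0,0,0]}
    - {"linear": [-0.0004,-0.0007,0.008],"rotation": [0,0,0]}
    - {"linear": [-0.0004,-0.0007,0.01],"rotation": [0,0,0]}
    - {"linear": [-0.0004,-0.0007,0.01],"rotation": [0,0,0]}

```text
clock: 16.35
ee_pos: [0.5991, -0.0089, 0.0765]
tool_rot: [[0.092, 0.902, 0.422], [0.996, -0.083, -0.039], [-0.0, 0.423, -0.906]]
force: [-0.2, -0.5, -4.6]
grip_width: 0.0556
```

```bash
cat >> h.py <<'E'
def rep():
    s=robot.read_state();d=np.load('hold.npz');R=rec(float(d['psi']))
    print('tcp in face',(R.T@(s['ee_pos']-d['c'])).round(4),'F in face',(R.T@s['force']).round(1),'tq',(R.T@s['wrist_torque']).round(2),'w',round(s['grip_width'],4),s['clock'])
E
python3 -c "
from h import *
rep()"
```

```text
tcp in face [ 0.0012 -0.0036  0.0088] F in face [-2.  -0.5 -4.1] tq [0.02 0.78 0.05] w 0.0556 16.35
```

The stone is 5 mm in with no contact force. I continue slowly into the cheeks.

Call:
move_arm:
  increments:
    - {"linear": [0,0,0.002],"rotation": [0,0,0]}
    - {"linear": [0,0,0.004],"rotation": [0,0,0]}
    - {"linear": [0,0,0.006],"rotation": [0,0,0]}
    - {"linear": [0,0,0.006],"rotation": [0,0,0]}

```text
clock: 16.85
ee_pos: [0.6019, -0.0088, 0.0712]
tool_rot: [[0.091, 0.902, 0.422], [0.996, -0.082, -0.039], [-0.0, 0.424, -0.906]]
force: [0.7, 1.4, -3.9]
grip_width: 0.0554
```

```bash
python3 -c "
from h import *
rep()"
```

```text
tcp in face [ 0.0014 -0.0032  0.0028] F in face [-1.1  1.5 -3.8] tq [0.17 0.73 0.12] w 0.0554 16.85
```

The stone is about 11 mm in and the cheeks are engaging. I'll release, raise, shut the fingers and push.

Call:
move_arm:
  increments:
    - {"linear": [0,0,0],"rotation": [0,0,0]}
    - {"linear": [0,0,0],"rotation": [0,0,0]}
    - {"linear": [0,0,0],"rotation": [0,0,0]}
    - {"linear": [0,0,-0.01],"rotation": [0,0,0]}
    - {"linear": [0,0,-0.03],"rotation": [0,0,0]}
    - {"linear": [0.0036,0,-0.05],"rotation": [0,0,0]}
    - {"linear": [0.0036,0,-0.05],"rotation": [0,0,0]}
  gripper: 1

```text
clock: 17.73
ee_pos: [0.5818, -0.0035, 0.1178]
tool_rot: [[0.091, 0.901, 0.424], [0.996, -0.082, -0.04], [-0.001, 0.426, -0.905]]
force: [-0.3, -0.3, -1.5]
grip_width: 0.087
```

Call:
move_arm:
  increments:
    - {"linear": [0,0,0],"rotation": [0,0,0]}
    - {"linear": [0,0,0],"rotation": [0,0,0]}
    - {"linear": [0,0,0],"rotation": [0,0,0]}
    - {"linear": [0,0,0],"rotation": [0,0,0]}
    - {"linear": [0,0,0.01],"rotation": [0,0,0]}
    - {"linear": [0,0,0.02],"rotation": [0,0,0]}
    - {"linear": [0,0,0.028],"rotation": [0,0,0]}
    - {"linear": [0,0,0.028],"rotation": [0,0,0]}
  gripper: -1

```text
clock: 18.73
ee_pos: [0.5935, -0.0043, 0.0919]
tool_rot: [[0.091, 0.901, 0.423], [0.996, -0.082, -0.039], [-0.001, 0.425, -0.905]]
force: [-1.3, -0.3, 0.4]
grip_width: 0.0148
```

```bash
python3 -c "
from h import *
rep();inc(F([.0005,0,.02]),tool(-5.2,25,'x'))
import pickle
im=get('wrist');pickle.dump(im,open('w7.pkl','wb'));cv2.imwrite('pics/w7.png',im['color'])"
```

```text
tcp in face [0.0022 0.0005 0.0253] F in face [-1.  -0.5  0.9] tq [0.03 0.38 0.04] w 0.0148 18.725
lin [-0.0005, -0.0017, 0.0053] rot [0.0027, 0.0008, 0.0001] rows>= 1
```

Call:
move_arm:
  increments:
    - {"linear": [0,-0.0017,0.003],"rotation": [0.002,0,0]}
    - {"linear": [0,-0.0017,0.006],"rotation": [0.002,0,0]}
    - {"linear": [0,-0.0017,0.009],"rotation": [0.002,0,0]}
    - {"linear": [0,-0.0017,0.011],"rotation": [0.002,0,0]}
    - {"linear": [0,-0.0017,0.013],"rotation": [0.002,0,0]}

```text
clock: 19.4
ee_pos: [0.5976, -0.0044, 0.0797]
tool_rot: [[0.09, 0.902, 0.422], [0.996, -0.082, -0.039], [-0.001, 0.424, -0.906]]
force: [-0.9, 0.9, -0.1]
grip_width: 0.0006
```

```bash
python3 -c "
from h import *
rep()"
```

```text
tcp in face [0.0008 0.0008 0.0125] F in face [-0.9  0.8  0.3] tq [0.15 0.46 0.  ] w 0.0006 19.4
```

Call:
move_arm:
  increments:
    - {"linear": [0,0,0.002],"rotation": [0,0,0]}
    - {"linear": [0,0,0.004],"rotation": [0,0,0]}
    - {"linear": [0,0,0.006],"rotation": [0,0,0]}
    - {"linear": [0,0,0.006],"rotation": [0,0,0]}

```text
clock: 19.9
ee_pos: [0.6003, -0.0048, 0.0743]
tool_rot: [[0.091, 0.902, 0.422], [0.996, -0.082, -0.039], [-0.001, 0.424, -0.906]]
force: [-1.8, 0.9, 3.2]
grip_width: 0.0004
```

```bash
python3 -c "
from h import *
rep()"
```

```text
tcp in face [0.001  0.0007 0.0065] F in face [-0.4  0.7  3.7] tq [ 0.05  0.54 -0.02] w 0.0004 19.9
```

Contact is starting, at 3.7 N.

Call:
move_arm:
  increments:
    - {"linear": [0,0,0.002],"rotation": [0,0,0]}
    - {"linear": [0,0,0.004],"rotation": [0,0,0]}
    - {"linear": [0,0,0.006],"rotation": [0,0,0]}
    - {"linear": [0,0,0.006],"rotation": [0,0,0]}

```text
clock: 20.4
ee_pos: [0.6028, -0.0054, 0.0686]
tool_rot: [[0.091, 0.902, 0.422], [0.996, -0.082, -0.039], [-0.001, 0.424, -0.906]]
force: [0.2, 1.2, -0.9]
grip_width: 0.0004
```

```bash
python3 -c "
from h import *
rep()"
```

```text
tcp in face [0.0009 0.0002 0.0002] F in face [-0.2  1.2 -0.8] tq [ 0.02  0.39 -0.03] w 0.0004 20.4
```

Call:
move_arm:
  increments:
    - {"linear": [0,0,0.001],"rotation": [0,0,0]}
    - {"linear": [0,0,0.002],"rotation": [0,0,0]}
    - {"linear": [0,0,0.002],"rotation": [0,0,0]}

```text
clock: 20.78
ee_pos: [0.6033, -0.0054, 0.068]
tool_rot: [[0.091, 0.902, 0.421], [0.996, -0.081, -0.042], [-0.004, 0.424, -0.906]]
force: [-29.4, -1.5, 37.5]
grip_width: 0.0007
```

```bash
python3 -c "
from h import *
rep()
im=get('wrist');cv2.imwrite('pics/w8.png',im['color'])"
```

```text
tcp in face [ 0.001   0.0003 -0.0005] F in face [-10.6  -4.2  46.3] tq [-0.93  3.04  0.05] w 0.0007 20.775
```

View pics/w8.png

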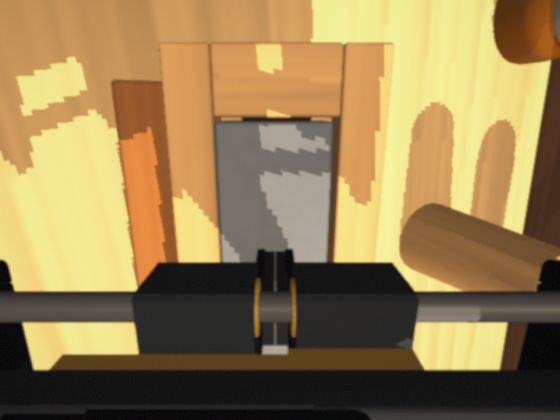

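It came to a firm stop with the TCP 0.5 mm from the face plane. I'll back off and probe both ends gently to check and press them home.

Call:
move_arm:
  increments:
    - {"linear": [0,0,-0.015],"rotation": [0,0,0]}
    - {"linear": [0.03,0,-0.015],"rotation": [0,0,0]}
    - {"linear": [0.055,0,-0.015],"rotation": [0,0,0]}
    - {"linear": [0.055,0,-0.007],"rotation": [0,0,0]}
    - {"linear": [0.055,0,-0.003],"rotation": [0,0,0]}
    - {"linear": [0.055,0,-0.001],"rotation": [0,0,0]}
    - {"linear": [0.055,0,-0.001],"rotation": [0,0,0]}

```text
clock: 21.7
ee_pos: [0.6077, 0.0486, 0.0683]
tool_rot: [[0.092, 0.902, 0.421], [0.996, -0.082, -0.042], [-0.004, 0.423, -0.906]]
force: [-0.1, -0.8, -0.1]
grip_width: 0.0005
```

```bash
python3 -c "
from h import *
rep();inc(F([0.0005,.055,-.001]),tool(-5.2,25,'x'));inc(F([0.0005,-.055,-.0005]),tool(-5.2,25,'x'))"
```

```text
tcp in face [ 0.0008  0.0545 -0.    ] F in face [-0.1 -0.8 -0.1] tq [-0.05  0.38  0.02] w 0.0005 21.7
lin [0.0005, -0.0003, 0.001] rot [0.0005, 0.0041, 0.0003] rows>= 1
lin [-0.1095, -0.0003, 0.0009] rot [0.0005, 0.0041, 0.0003] rows>= 2
```

Call:
move_arm:
  increments:
    - {"linear": [0,0,0.0008],"rotation": [0,0,0]}
    - {"linear": [0,0,0.0012],"rotation": [0,0,0]}
    - {"linear": [0,0,0.0012],"rotation": [0,0,0]}

```text
clock: 22.08
ee_pos: [0.6081, 0.0486, 0.0681]
tool_rot: [[0.092, 0.902, 0.421], [0.996, -0.082, -0.044], [-0.005, 0.423, -0.906]]
force: [-15.2, -0.6, 19.1]
grip_width: 0.0004
```

```bash
python3 -c "
from h import *
rep()"
```

```text
tcp in face [ 0.001   0.0545 -0.0004] F in face [-5.6 -2.  23.6] tq [-0.37  1.85  0.05] w 0.0004 22.075
```

Call:
move_arm:
  increments:
    - {"linear": [0,0,-0.015],"rotation": [0,0.004,0]}
    - {"linear": [-0.055,0,-0.015],"rotation": [0,0.004,0]}
    - {"linear": [-0.109,0,-0.015],"rotation": [0,0.004,0]}
    - {"linear": [-0.109,0,-0.015],"rotation": [0,0.004,0]}
    - {"linear": [-0.109,0,-0.007],"rotation": [0,0.004,0]}
    - {"linear": [-0.109,0,-0.003],"rotation": [0,0.004,0]}
    - {"linear": [-0.109,0,-0.001],"rotation": [0,0.004,0]}
    - {"linear": [-0.109,0,-0.001],"rotation": [0,0.004,0]}

```text
clock: 23.08
ee_pos: [0.5977, -0.0588, 0.0693]
tool_rot: [[0.089, 0.902, 0.421], [0.996, -0.08, -0.039], [-0.001, 0.423, -0.906]]
force: [0.2, -0.3, -0.9]
grip_width: 0.0008
```

```bash
python3 -c "
from h import *
rep()"
```

```text
tcp in face [ 0.001  -0.0534  0.001 ] F in face [-0.2 -0.3 -0.9] tq [ 0.    0.41 -0.01] w 0.0008 23.075
```

Call:
move_arm:
  increments:
    - {"linear": [0,0,0.0008],"rotation": [0,0,0]}
    - {"linear": [0,0,0.0016],"rotation": [0,0,0]}
    - {"linear": [0,0,0.002],"rotation": [0,0,0]}
    - {"linear": [0,0,0.002],"rotation": [0,0,0]}

```text
clock: 23.58
ee_pos: [0.5984, -0.0586, 0.0681]
tool_rot: [[0.089, 0.903, 0.421], [0.996, -0.079, -0.039], [-0.002, 0.423, -0.906]]
force: [-12.3, 2.7, 15.5]
grip_width: 0.0007
```

```bash
python3 -c "
from h import *
rep()"
```

```text
tcp in face [ 0.0011 -0.0531 -0.0004] F in face [-4.8  1.6 19.3] tq [0.17 1.57 0.04] w 0.0007 23.575
```

Call:
move_arm:
  increments:
    - {"linear": [0,0,-0.02],"rotation": [0,0,0]}
    - {"linear": [0.03,0,-0.07],"rotation": [0,0,0]}
    - {"linear": [0.05,0,-0.12],"rotation": [0,0,0]}
    - {"linear": [0.05,0,-0.16],"rotation": [0,0,0]}
    - {"linear": [0.05,0,-0.16],"rotation": [0,0,0]}
    - {"linear": [0.05,0,-0.16],"rotation": [0,0,0]}

```text
clock: 24.32
ee_pos: [0.5352, -0.0032, 0.2128]
tool_rot: [[0.089, 0.903, 0.421], [0.996, -0.079, -0.042], [-0.004, 0.423, -0.906]]
force: [-0.6, 0.2, -0.7]
grip_width: 0.0004
```

```bash
python3 -c "
from h import *
rep()
im=get('wrist');w=im['color'];t=get('top')['color'];t=cv2.resize(t[140:310,150:430],(560,340))
cv2.imwrite('pics/fin.png',np.vstack([w[20:270],t]))"
```

```text
tcp in face [ 0.0007 -0.0036  0.1595] F in face [-0.8  0.2 -0.4] tq [0.04 0.41 0.01] w 0.0004 24.325
```

View pics/fin.png

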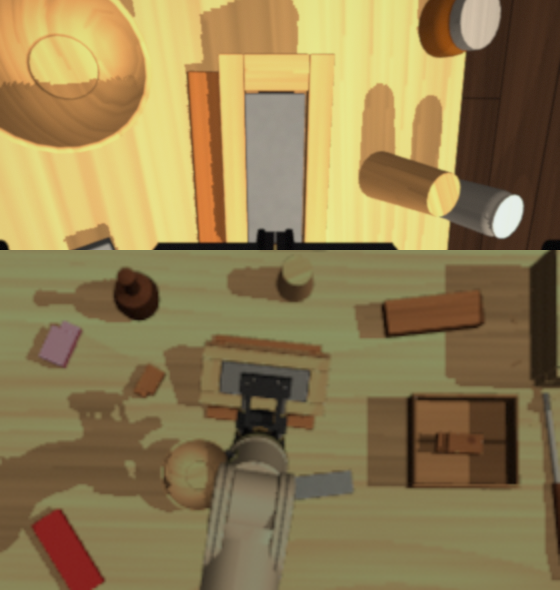

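The stone sits flush in the recess, its visible end at (275,95). The offcut is in the bin at (460,442), and the bystanders are where they were. Handing in.

```bash
python3 -c "
from h import *
print(robot.job_done())"
```

```text
the job is handed in; nothing more can be done
None
```

The offcut is in the scrap bin and the large grey stone is pressed home in the recess. I handed the job in at about 24 s of the 72 s allowed; it reports no verdict.

- **Offcut:** I lifted it square out of the recess and put it in the bin. The last top picture shows it lying there.
- **Stone:** Fingertip presses at the middle and near both ends each stopped firmly 0.4–0.5 mm below the fitted face plane. The final pictures show it flush, though the gripper hid its −y end in the wrist view.
- **Bystanders:** The bystanders and look-alikes that can be seen in the last top picture are where they were. The brush and most of the gouge are outside that crop; I never went near the brush, and the gouge lies just past the bin.
- **Over 40 N once:** The final press at the middle peaked at about 46 N. It was with the closed fingertips, not the gripper's body, and I backed off at once. The presses near the ends were about 24 N and 19 N.
- **Cameras disagreed:** The top and wrist views differed by about 7 mm on where the stone lay, and the wrist view made things look 1.5–4.5% too small. I corrected for this by measuring the stone against the holder in the same pictures, and it went in without binding.

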